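# Let the mould press down on its ratchet crank

## Robot

A 6-joint arm with a two-finger parallel gripper is mounted at the origin on the work surface. World frame = base frame: x ahead of the robot, y to its left, z up, the work surface at z = 0. Lengths are in mm, angles in rad, forces in N, time in s.
With the tool pointing down it reaches from about 350 to 975 mm from the base axis. Payload 7.1 kg.
Tool frame: the origin (TCP) lies midway between the tips of the shut fingers; the grasp point (between the pads) lies 19 mm behind it (ctrl.grip_depth is the distance from the TCP to the grasp point, in mm); z points along the fingers, y is the line along which they close (so a half turn about z gives the same grasp; the last joint's range is limited). The gripper opens to 88 mm and grips with 3 to 60 N. Pads are 20 mm wide; open, the fingers measure 115 mm over their backs; the gripper's body (75 mm by 178 mm) begins 61 mm behind the grasp point.
Start: joints at [-1.172, 0.423, 1.63, -0, 1.089, -0.019], TCP at [253.609, -571.215, 222.675] pointing down, gripper open.
Joint ranges: [-3, 3], [-0.9, 2.11], [0.09, 2.58], [-1.31, 4.45], [0.11, 2.69], [-2.54, 2.54]. Speed limits (rad/s): [2.39, 2.39, 3.01, 3.14, 3.14, 3.14].

## Interface

Orientations are given as a rotation vector (axis times angle).
In Python, from workcell import ctrl, cams gives the robot as it stands.
- The arm moves only by the tool move_arm, never from a script. Its argument "steps" is a list of rows, each a list of 3 entries, a list of its own where there are three numbers: the shift along the tool's x, y, z in units of 25 mm (1.0 is 25 mm), then the turn about the tool's z in units of 5 degrees (1.0 is 5 degrees), then the closure, from 0 (fully open) to 1 (shut). A call has 1 to 20 rows; each row shifts and turns the commanded pose from where the row before left it, along the tool's axes as they then stand; what a row does not reach is not made up. A row lasts 1/12 s, in which the tool goes at most 41.7 mm and 7.16 degrees, less where a joint would pass 70% of its speed; a pose out of reach is approached as far as the arm can. A call is refused whole if a number of a shift passes 1 or a number of a turn 1, either way. A call with a gripper value outside its range is refused whole. The fingers move at their own pace and stop on an object; the grip force is fixed at half the most. Time passes only in rows, so rows that do not move let the fingers close. It gives the time, the measured TCP pose, the force, the opening and the grip force at its end, in the units of the state.
- ctrl.get_obs(): the state, without advancing time (a new reading comes with each control period).
- cams.get_image(name): name is "side" or "top" or "wrist"; returns a dict with "image" (480x640x3 uint8, red, green, blue), "camera_matrix" (3x3 intrinsics, pixels), "xyz" and "rotation" of the camera in the world; the wrist camera has in their place "mount" (4x4, takes a point from camera to tool coordinates, whose origin is the TCP and whose axes are the flange's). Camera axes: x right, y down, z forward; pixel columns grow to the right and rows downward; lengths in mm; the calibration is good to about 2 mm. A picture is of the moment at which its call begins: read the wrist's pose just before it. There is no depth.
- ctrl.close_job(): hands the job in; it is judged then, once.
Trained networks look in the newest picture that a camera, given by its name, has taken for a name from the list of things; names that differ only in an ending like _2 or _b are one class to them, and where a whole thing is asked for, a point or a joint stands for the part that bears it (a point fixed in the world has none). Each returns a list of dicts, best first, with "p" (0 to 1); they miss things now and then, are a little off and sometimes report something else, mostly with a low value. They report only what shows in the picture. A call takes as long as a camera call.
- cams.boxes_of(camera, thing): "rect" ([centre column, centre row, width, height] in pixels, round what is visible of it).
- cams.cut_out(camera, thing): "pixels" (480x640 bool, what is visible of it) and "rect" ([centre column, centre row, width, height] in pixels, round what is visible of it).
The state is a dict: "t": time; "qpos": joint angles; "qvel": joint speeds; "joint_torque": joint torques, N m; "ee_pos": TCP position; "orientation": TCP orientation; "ft_force": force on the tool from outside, world axes, zero at the start; "moment": the same for the moment, N m; "width": finger opening in mm; "grasp_force": force on a finger pad.
Only numpy, scipy, OpenCV 4.12 (cv2) and the standard library are available. Lean on these libraries where they do the work, as an engineer would, in place of code of your own. Each camera call takes 0.05 s, during which the arm holds its last target. There are 200 camera calls.

## Task

Lower the heavy press plate onto the plaster mould: take the crank's upright handle, draw it up so that its pawl clears the toothed ring, and let the crank turn back clockwise slowly under the load (a full turn would take well over five seconds), never letting it run, until you feel the plate come to rest on the mould without being driven into it. Then let the pawl down onto the ring again and take the hand away, with the plate's weight left on the mould. Leave the jar, scarab, bowl, beaker, tile and wooden strip where they are.

Things in the scene. Friction and masses are not known exactly. Their poses are not given: they have to be found in the camera images.
- press: Fixed grey bench press. Origin on the bench right under the crank's upright axis; z up; local +y points from the crank to the press bed, centred 245 mm along +y. Base plate 280 x 500 x 20 mm, y -125 to +375. Three guide rods at the bed reach z 195 mm; else nothing but the handle is above the crank arm (z 152 mm). Its position and yaw vary.
- crank_axis (a point): Point on the crank's upright axis at the height of the handle's middle (190 mm above the bench) when the pawl is fully down.
- grip_mid (a point): Middle of the upright black handle at the crank's end: cylinder 27 mm across, clear to grip from 20 mm below to 22 mm above this point, then a 37 mm wide head ending 34 mm above. 85 mm from the crank's axis; spins freely about itself, so the hand need not turn. Slides up to 18 mm in the arm against 5 N (growing to 7 N), lifting the pawl fixed beneath it. Crank arm's top: 38 mm below.
- crank (a joint): Crank angle, rad, 0 to 3.9; grows clockwise seen from above, which lowers the plate 25 mm per rad (geared without slip). In the press frame the handle stands at 20 degrees minus this angle, anticlockwise from local +x. The plate's weight always urges it clockwise with 5 to 10 N at the handle; hardly any friction.
- pawl (a joint): Height of the pawl (a 4 mm thick blade) and handle, m. About 0.001 seated at the foot of a tooth, up to 0.007 resting on a slope or tip; clear of the teeth above 0.007; stop at 0.018. Down, it blocks the crank clockwise; anticlockwise it rides up the slopes. Under the load it rubs on the tooth as it is drawn up.
- ring_front (a point): Point on the press's flat ring of 24 upright ratchet teeth, under the crank (ring radius 85 mm, teeth 15 degrees apart and 7 mm high): centre line of the ring, on the press's local -x side, level with the tooth tops (127 mm above the bench). Each tooth has an upright face that stops the pawl clockwise and a slope up which it rides anticlockwise.
- plate: Dark steel press plate 150 x 125 x 20 mm of about 2.6 kg (hidden, 2.2 to 3.1 kg), faced below with rubber that gives 1 mm per 20 N; moves straight up and down on the rods over the mould; origin at the centre of its underside, 135 mm above the bench less 25 mm per rad of crank.
- mould: Plywood frame 150 x 120 x 24 mm fixed on the bed around the brittle white plaster mould, 126 x 96 mm. Origin: centre of the frame's underside, 20 mm above the bench. The plaster's top stands 55 to 90 mm above the bench, different every time, not measured here: it must be felt (or seen). It does not give; over 55 N from the plate chips it; the plate's resting weight is 21 to 31 N.
- jar: Amber glass jar 44 mm across, 60 mm tall, on the press's base plate; origin under its centre. Leave alone.
- scarab: Blue glazed scarab, 42 mm across, 19 mm high, on the press's base plate; origin under its centre. Leave alone.
- bowl: Terracotta bowl 110 mm wide, 60 mm tall; origin under its centre. Leave alone.
- beaker: Terracotta beaker 68 mm wide, 85 mm tall; origin under its centre. Leave alone.
- tile: Terracotta tile 100 x 100 x 12 mm; origin under its centre. Leave alone.
- roller_bar: Wooden thickness strip 200 x 24 x 18 mm; origin under its centre. Leave alone.

How it is judged:
By the outcome, as a careful person would: the job done as asked, in the order asked, and still so for the second after the job is handed in, with the robot touching nothing.
It also fails if it takes over 72 s, if anything falls off the work surface, if the arm or the gripper's body presses on something with over 40 N, if the wrist force passes 120 N, or if a joint passes its speed limit or range.

## Working session

There is one attempt and no reset: what is moved stays moved. The work goes in short steps, Python scripts to look and compute and a tool call to move; the robot and the scene stay as the last step left them, time stands still between calls to the robot, and variables do not carry over. Pictures are saved under pics/ and viewed, at most 10 in all, crops included, and the job is handed in when it is done.

Besides the shell and the picture viewer there is one more tool, called after "Emit:" by a JSON object that holds its "fn" and its "kwargs", one argument or row to a line. move_arm: Moves the arm, as the interface text tells. Its arguments: {"type":"object","properties":{"steps":{"type":"array"}},"required":["steps"]}

```bash
mkdir -p pics
cat > h.py <<'E'
import numpy as np, cv2
from workcell import ctrl, cams
from scipy.spatial.transform import Rotation as R
def ray(im,u,v):
    K=im["camera_matrix"]; d=np.array(im["rotation"])@np.linalg.solve(np.array(K),[u,v,1.]); return np.array(im["xyz"]),d
def atz(im,u,v,z):
    o,d=ray(im,u,v); return o+d*(z-o[2])/d[2]
def proj(im,P):
    c=np.array(im["rotation"]).T@(np.array(P,float)-np.array(im["xyz"])); p=np.array(im["camera_matrix"])@c; return p[:2]/p[2]
E
python3 - <<'E'
from h import *
o=ctrl.get_obs(); print({k:np.round(v,3) for k,v in o.items()}, R.from_rotvec(o["orientation"]).as_matrix().round(3))
for n in ["top","side"]:
    im=cams.get_image(n); cv2.imwrite(f"pics/{n}0.png",im["image"][...,::-1])
    print(n,np.round(im["xyz"]),np.round(im["rotation"],3).tolist())
    for t in ["press","grip_mid","crank_axis","ring_front","plate","mould","jar","scarab","bowl","beaker","tile","roller_bar"]:
        print(t,[(np.round(b["rect"]).tolist(),round(b["p"],2)) for b in cams.boxes_of(n,t)[:2]])
E
```

```text
{'t': np.float64(0.0), 'qpos': array([-1.172,  0.424,  1.631, -0.   ,  1.089, -0.019]), 'qvel': array([ 0.001, -0.   ,  0.001, -0.001,  0.001,  0.001]), 'joint_torque': array([ 1.0000e-03, -5.4463e+01, -2.7367e+01,  6.4000e-02,  2.3000e-02,
       -0.0000e+00]), 'ee_pos': array([ 253.404, -570.694,  221.916]), 'orientation': array([-3.072, -0.651,  0.   ]), 'ft_force': array([ 0.411, -0.962, -0.705]), 'moment': array([-0.046, -0.042, -0.026]), 'grasp_force': np.float64(0.0), 'width': np.float64(87.88)} [[ 0.914  0.406 -0.001]
 [ 0.406 -0.914  0.001]
 [ 0.    -0.002 -1.   ]]
top [ 319.   40. 1322.] [-2.174, 2.112, -0.171]
press [([319.0, 205.0, 212.0, 190.0], 0.82)]
grip_mid [([381.0, 182.0, 18.0, 20.0], 0.85)]
crank_axis [([319.0, 202.0, 211.0, 190.0], 0.9)]
ring_front [([318.0, 205.0, 211.0, 188.0], 0.64)]
plate [([274.0, 162.0, 83.0, 74.0], 0.9), ([372.0, 196.0, 39.0, 55.0], 0.68)]
mould [([279.0, 185.0, 69.0, 46.0], 0.95)]
jar [([320.0, 205.0, 212.0, 187.0], 0.66), ([344.0, 165.0, 16.0, 21.0], 0.49)]
scarab [([288.0, 226.0, 16.0, 18.0], 0.65), ([488.0, 298.0, 44.0, 42.0], 0.26)]
b
[... 281 characters left out ...]
-1.918, 0.755]
press [([316.0, 339.0, 261.0, 222.0], 0.81)]
grip_mid [([232.0, 261.0, 20.0, 34.0], 0.56)]
crank_axis [([316.0, 338.0, 263.0, 222.0], 0.62), ([272.0, 346.0, 22.0, 33.0], 0.23)]
ring_front [([314.0, 339.0, 259.0, 222.0], 0.83)]
plate [([363.0, 328.0, 110.0, 96.0], 0.7), ([352.0, 367.0, 87.0, 63.0], 0.66)]
mould [([354.0, 367.0, 88.0, 68.0], 0.7)]
jar [([272.0, 346.0, 25.0, 32.0], 0.62), ([316.0, 337.0, 259.0, 220.0], 0.21)]
scarab []
bowl [([149.0, 212.0, 46.0, 38.0], 0.86)]
beaker [([124.0, 278.0, 36.0, 42.0], 0.69), ([364.0, 328.0, 108.0, 97.0], 0.31)]
tile [([201.0, 198.0, 52.0, 36.0], 0.56)]
roller_bar [([511.0, 293.0, 28.0, 74.0], 0.94), ([233.0, 265.0, 17.0, 41.0], 0.25)]
```

```bash
sed -i 's/np.array(im\["rotation"\])/R.from_rotvec(im["rotation"]).as_matrix()/g' h.py
python3 - <<'E'
import cv2
a=cv2.imread("pics/top0.png")[90:315,200:440]; cv2.imwrite("pics/a.png",cv2.resize(a,(640,600),interpolation=cv2.INTER_CUBIC))
a=cv2.imread("pics/side0.png")[215:455,170:460]; cv2.imwrite("pics/b.png",cv2.resize(a,(725,600),interpolation=cv2.INTER_CUBIC))
E
```

```text
(no output)
```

View pics/a.png

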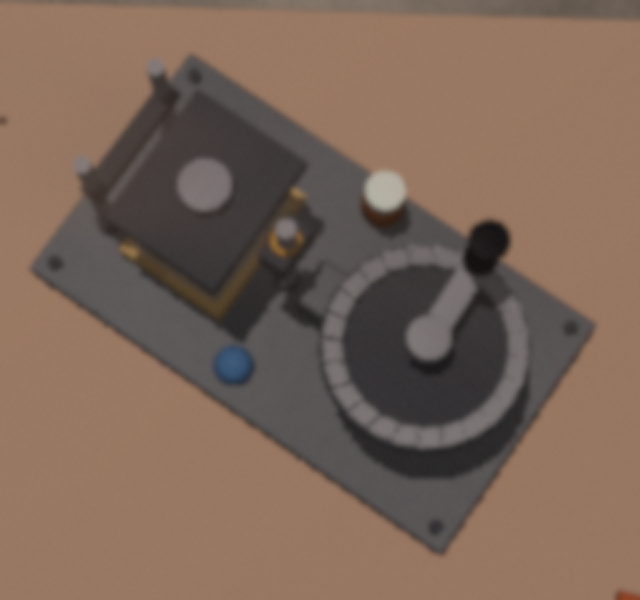

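View pics/b.png

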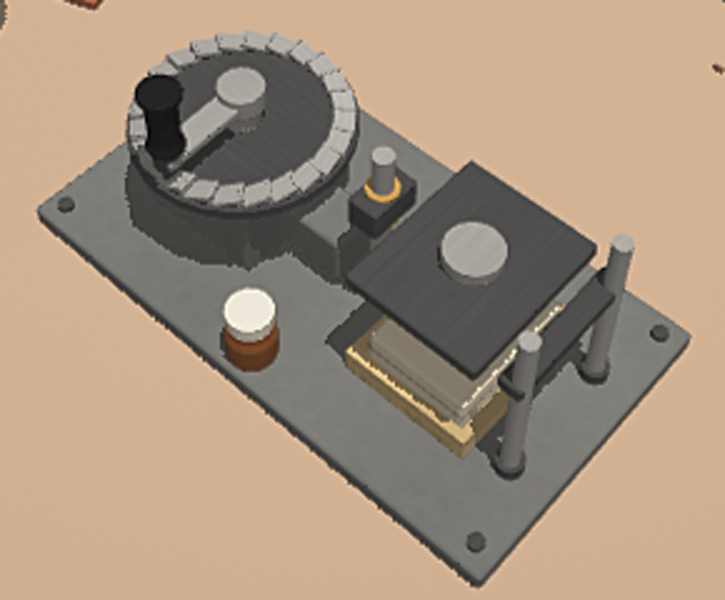

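Run:
```python
from h import *
from scipy.optimize import least_squares
T=cams.get_image("top");S=cams.get_image("side")
t=lambda u,v:(200+u/2.6667,90+v/2.6667); s=lambda u,v:(170+u/2.5,215+v/2.5)
tc=[(190,55),(593,325),(440,553),(33,268)]
W=[atz(T,*t(*p),20) for p in tc]; print(np.round(W,1))
print("side",[atz(S,*s(*p),20).round(1) for p in [(690,336),(478,585),(40,208)]])
# order: tc0,(far bed),tc1 (crank end) ...
loc=[(140,375),(140,-125),(-140,-125),(-140,375)]
def pts(q,l,z): 
    c,si=np.cos(q[2]),np.sin(q[2]); return [q[0]+c*l[0]-si*l[1],q[1]+si*l[0]+c*l[1],z]
L={i:loc[i] for i in range(4)}
# side assoc: nearest
best=None
for flip in (0,):
    y=W[0]-W[1]; yaw=np.arctan2(y[1],y[0])-np.pi/2
    c=np.mean(W,0); q0=[c[0]-125*np.cos(yaw+np.pi/2),c[1]-125*np.sin(yaw+np.pi/2),yaw]
    def f(q):
        r=[proj(T,pts(q,loc[i],20))-t(*tc[i]) for i in range(4)]
        for p in [(690,336),(478,585),(40,208)]:
            a=[proj(S,pts(q,l,20))-s(*p) for l in loc]; r.append(min(a,key=lambda e:e@e))
        return np.concatenate(r)
    o=least_squares(f,q0); print(o.x,np.degrees(o.x[2]),o.fun.round(1))
q=o.x
hT=t(490,239);hS=s(158,89)
def g(P): return np.concatenate([proj(T,P)-hT,proj(S,P)-hS])
m=least_squares(g,[*atz(T,*hT,224)]); print("head top",m.x,m.fun.round(1), atz(T,*hT,225).round(1),atz(S,*hS,225).round(1))
P=m.x; c,si=np.cos(q[2]),np.sin(q[2]); d=P[:2]-q[:2]; l=[c*d[0]+si*d[1],-si*d[0]+c*d[1]]
print("local",l,np.hypot(*l),np.degrees(np.arctan2(l[1],l[0])))
for n,I in(("top",T),("side",S)):
    for a in np.radians([20,15,10,5]): print(n,np.degrees(a),proj(I,pts(q,(85*np.cos(a),85*np.sin(a)),225)).round(1))
print(hT,hS)
print("hub",atz(T,*t(429,336),165).round(1),atz(S,*s(241,85),165).round(1))
```

```text
[[ 885.4  167.1   20. ]
 [ 614.3 -245.8   20. ]
 [ 383.8  -96.3   20. ]
 [ 655.8  314.6   20. ]]
side [array([661.8, 320.7,  20. ]), array([895.4, 169. ,  20. ]), array([ 618.4, -241.7,   20. ])]
[568.6188679  -67.17195095  -0.58508321] -33.5227986397858 [-0.3 -2.4  1.1 -0.7 -0.9  0.3 -3.  -1.2  1.  -1.  -0.3 -1.7 -2.8 -1.2]
head top [ 640.27232523 -112.62804895  222.39203161] [-0.7  0.1 -0.6 -0.1] [ 639.8 -113.8  225. ] [ 642.5 -110.7  225. ]
local [np.float64(84.83904338203553), np.float64(1.6767561293521993)] 84.85561144141397 1.13224453828707
top 20.0 [372.  174.4]
top 14.999999999999998 [375.1 175.3]
top 10.0 [378.2 176.6]
top 5.0 [381.1 178. ]
side 20.0 [244.4 255.5]
side 14.999999999999998 [241.  254.3]
side 10.0 [237.7 252.8]
side 5.0 [234.7 251.1]
(383.7477031537106, 179.6238797015037) (233.2, 250.6)
hub [567.2 -68.9 165. ] [576.1 -64.3 165. ]
```

Emit:
{"fn": "move_arm", "kwargs": {
  "steps": [
    [[0.5,-0.25,-0.5],0,0],
    [[1,-0.5,-0.5],0,0],
    [[1,-0.5,-0.5],0,0],
    [[1,-0.5,-0.3],0,0],
    [[1,-0.5,0],0,0],
    [[1,-0.5,0],0,0],
    [[1,-0.5,0],0,0],
    [[1,-0.5,0],0,0],
    [[1,-0.5,0],0,0],
    [[1,-0.5,0],0,0],
    [[1,-0.5,0],0,0],
    [[1,-0.5,0],0,0],
    [[1,-0.5,0],0,0],
    [[1,-0.5,0],0,0],
    [[1,-0.5,0],0,0],
    [[1,-0.5,0],0,0],
    [[1,-0.5,0],0,0],
    [[1,-0.5,0],0,0],
    [[0.5,-0.2,0],0,0],
    [[0,0,0],0,0]
  ]
}}

```text
t: 3.07
ee_pos: [575.7, -181.7, 268.4]
orientation: [3.072, 0.657, 0.002]
ft_force: [-0.5, 0.2, -0.3]
width: 88.0
grasp_force: 0.0
```

Run:
```python
from h import *
o=ctrl.get_obs(); im=cams.get_image("wrist"); S=cams.get_image("side")
M=np.array(im["mount"]); print(M.round(3).tolist(), o["ee_pos"],o["orientation"],o["ft_force"])
A=np.eye(4);A[:3,:3]=R.from_rotvec(o["orientation"]).as_matrix();A[:3,3]=o["ee_pos"]; C=A@M
print("cam",C[:3,3])
w=dict(camera_matrix=im["camera_matrix"],xyz=C[:3,3],rotation=R.from_matrix(C[:3,:3]).as_rotvec())
import pickle; pickle.dump(w,open("w.pkl","wb"))
cv2.imwrite("pics/w1.png",im["image"][...,::-1])
for n in["grip_mid","crank_axis","ring_front"]:print(n,[(np.round(b["rect"]).tolist(),round(b["p"],2)) for b in cams.boxes_of("wrist",n)[:2]])
for P in [(640,-112,224),(640,-112,190),(569,-67,165)]: print(P,proj(w,P).round())
q=[569,-67.2,-.585]
c,s=np.cos(q[2]),np.sin(q[2])
for l in[(63,197),(63,293),(-63,197)]:
  for z in(44,55,70,90): 
    p=proj(S,[q[0]+c*l[0]-s*l[1],q[1]+s*l[0]+c*l[1],z]); print(l,z,((p-[280,320])*7).round())
cv2.imwrite("pics/s1.png",cv2.resize(S["image"][320:405,280:390,::-1],None,fx=7,fy=7,interpolation=cv2.INTER_CUBIC))
```

```text
[[-0.001, -0.965, -0.263, 71.278], [1.0, -0.0, -0.0, -1.365], [0.0, -0.263, 0.965, -161.955], [0.0, 0.0, 0.0, 1.0]] [ 575.69547449 -181.70951771  268.40701659] [3.07204931e+00 6.56532463e-01 1.89617851e-03] [-0.4771778  0.161223  -0.3124627]
cam [ 639.99226652 -151.34199798  430.44278485]
grip_mid [([262.0, 112.0, 74.0, 77.0], 0.92)]
crank_axis [([199.0, 154.0, 393.0, 301.0], 0.95)]
ring_front [([198.0, 154.0, 395.0, 307.0], 0.92), ([247.0, 16.0, 50.0, 32.0], 0.25)]
(640, -112, 224) [259. 112.]
(640, -112, 190) [269. 116.]
(569, -67, 165) [179. 187.]
(63, 197) 44 [253. 244.]
(63, 197) 55 [254. 223.]
(63, 197) 70 [254. 194.]
(63, 197) 90 [255. 154.]
(63, 293) 44 [516. 451.]
(63, 293) 55 [518. 431.]
(63, 293) 70 [522. 402.]
(63, 293) 90 [526. 363.]
(-63, 197) 44 [536. -27.]
(-63, 197) 55 [539. -49.]
(-63, 197) 70 [542. -79.]
(-63, 197) 90 [ 546. -120.]
```

View pics/w1.png

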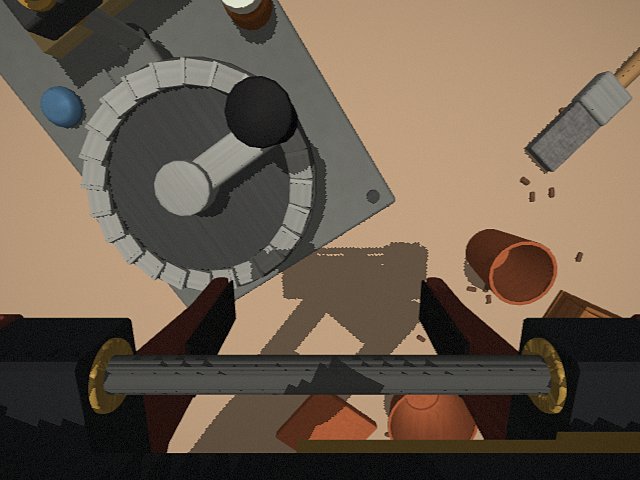

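View pics/s1.png

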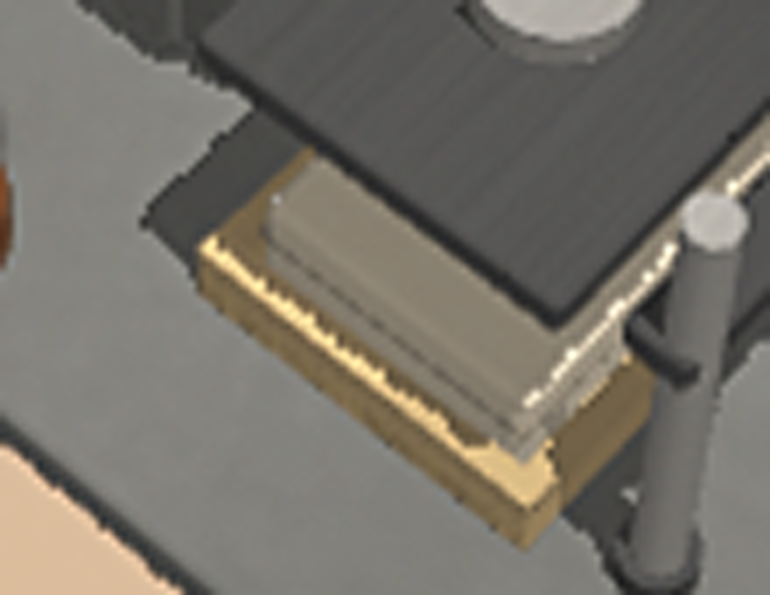

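Emit:
{"fn": "move_arm", "kwargs": {
  "steps": [
    [[0.7,-0.29,0],0,0],
    [[0.7,-0.29,0],0,0],
    [[0.7,-0.29,0],0,0],
    [[0.7,-0.29,0],0,0],
    [[0.69,-0.28,0],0,0],
    [[0,0,0],0,0],
    [[0,0,0.5],0,0],
    [[0,0,0.5],0,0],
    [[0,0,0.5],0,0],
    [[0,0,0.5],0,0],
    [[0,0,0.5],0,0],
    [[0,0,0.5],0,0],
    [[0,0,0.5],0,0],
    [[0,0,0.4],0,0],
    [[0,0,0],0,0],
    [[0,0,0],0,0]
  ]
}}

```text
t: 4.65
ee_pos: [639.0, -115.8, 169.4]
orientation: [-3.073, -0.651, 0.002]
ft_force: [0.0, -0.2, 0.8]
width: 87.7
grasp_force: 0.0
```

Run:
```python
from h import *
o=ctrl.get_obs(); im=cams.get_image("wrist")
cv2.imwrite("pics/w2.png",im["image"][...,::-1]); print(o["ee_pos"],o["ft_force"],o["qpos"])
```

```text
[ 638.98059425 -115.76545547  169.41466113] [ 0.01986864 -0.22778363  0.82691655] [-1.97567187e-01  5.18822072e-01  1.60955664e+00  3.22073236e-05
  1.01447791e+00  9.55401425e-01]
```

View pics/w2.png

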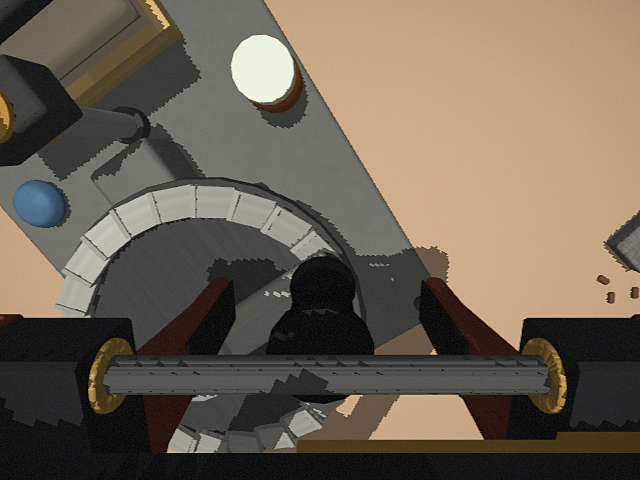

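Emit:
{"fn": "move_arm", "kwargs": {
  "steps": [
    [[0.1,-0.06,-0.05],0,0.0],
    [[0,0,0],0,0.3],
    [[0,0,0],0,0.5],
    [[0,0,0],0,0.6],
    [[0,0,0],0,1],
    [[0,0,0],0,1],
    [[0,0,0],0,1],
    [[0,0,0],0,1],
    [[0,0,0],0,1],
    [[0,0,0],0,1]
  ]
}}

```text
t: 5.53
ee_pos: [640.6, -112.8, 171.3]
orientation: [-3.072, -0.651, 0.001]
ft_force: [-1.9, 3.3, 1.0]
width: 36.2
grasp_force: 30.0
```

Emit:
{"fn": "move_arm", "kwargs": {
  "steps": [
    [[0,0,0],0,1],
    [[0,0,0],0,1],
    [[0,0,0],0,1]
  ]
}}

```text
t: 5.78
ee_pos: [640.6, -112.9, 171.3]
orientation: [-3.072, -0.652, 0.001]
ft_force: [-1.9, 5.6, 1.0]
width: 35.9
grasp_force: 30.0
```

Run:
```python
from h import *
o=ctrl.get_obs(); im=cams.get_image("side")
cv2.imwrite("pics/s2.png",cv2.resize(im["image"][170:310,160:320,::-1],None,fx=4,fy=4,interpolation=cv2.INTER_CUBIC)); print(o["ee_pos"],o["ft_force"],o["moment"],o["width"])
print([((proj(im,(640.6,-113,z))-[160,170])*4).round() for z in(152,171,190,213,224)])
```

```text
[ 640.6079974  -112.9264301   171.33067415] [-1.94278296  5.56472133  0.98735208] [0.67122453 0.24656893 0.02128338] 35.862608105885336
[array([303., 418.]), array([299., 393.]), array([296., 367.]), array([291., 336.]), array([289., 320.])]
```

View pics/s2.png

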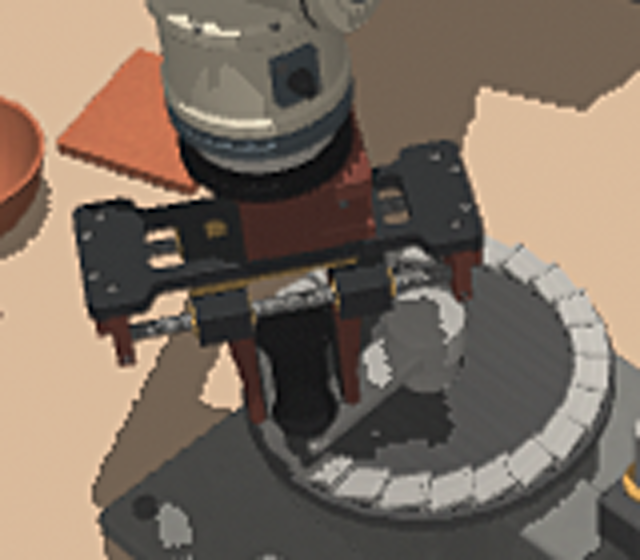

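Emit:
{"fn": "move_arm", "kwargs": {
  "steps": [
    [[0,0,0],0,0.4],
    [[0,0,0],0,0.4],
    [[0,0,0],0,0.4],
    [[0,0,-0.08],0,0.4],
    [[0,0,-0.08],0,0.4],
    [[0,0,0],0,0.4],
    [[0,0,0],0,0.6],
    [[0,0,0],0,1],
    [[0,0,0],0,1],
    [[0,0,0],0,1],
    [[0,0,0],0,1],
    [[0,0,0],0,1]
  ]
}}

```text
t: 6.83
ee_pos: [640.6, -112.9, 175.4]
orientation: [-3.072, -0.652, 0.001]
ft_force: [-1.9, 4.2, 2.0]
width: 36.0
grasp_force: 30.0
```

Emit:
{"fn": "move_arm", "kwargs": {
  "steps": [
    [[0,0,0],0,0.4],
    [[0,0,0],0,0.4],
    [[0,0,0],0,0.4],
    [[0,-0.04,0.08],0,0.4],
    [[0,0,0],0,0.4],
    [[0,0,0],0,0.6],
    [[0,0,0],0,1],
    [[0,0,0],0,1],
    [[0,0,0],0,1],
    [[0,0,0],0,1],
    [[0,0,0],0,1]
  ]
}}

```text
t: 7.75
ee_pos: [640.5, -112.6, 173.4]
orientation: [3.073, 0.652, 0.0]
ft_force: [0.2, -0.1, -1.1]
width: 36.2
grasp_force: 30.0
```

Run:
```python
from h import *
o=ctrl.get_obs(); im=cams.get_image("wrist");print(o["width"],o["ft_force"])
cv2.imwrite("pics/w3.png",im["image"][...,::-1])
```

```text
36.22514546362504 [ 0.19451249 -0.05620291 -1.11038276]
```

View pics/w3.png

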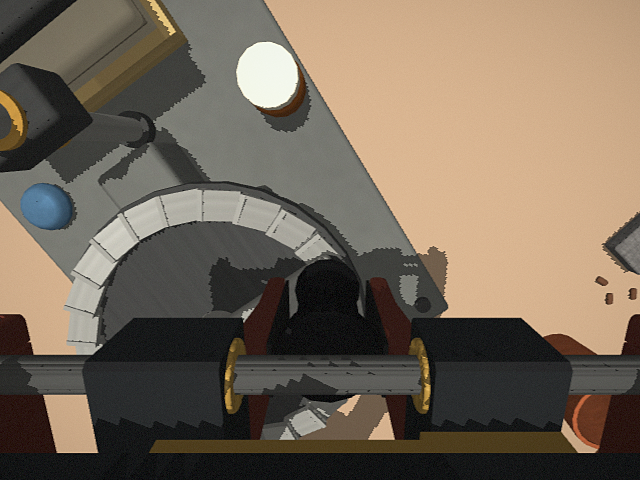

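Emit:
{"fn": "move_arm", "kwargs": {
  "steps": [
    [[0,0,0],0,0.4],
    [[0,0,0],0,0.4],
    [[0,0,0],0,0.4],
    [[0,0,0.25],0,0.4],
    [[0,0,0],0,0.4],
    [[0,0,0],0,0.6],
    [[0,0,0],0,1],
    [[0,0,0],0,1],
    [[0,0,0],0,1],
    [[0,0,0],0,1],
    [[0,0,0],0,1],
    [[0,0,0],0,1]
  ]
}}

```text
t: 8.8
ee_pos: [640.5, -112.6, 167.2]
orientation: [3.073, 0.651, 0.0]
ft_force: [0.2, -0.0, -0.9]
width: 35.7
grasp_force: 30.0
```

Run:
```python
from h import *
w=cams.get_image("wrist")["image"][240:350,250:400]; s=cams.get_image("side")["image"][235:285,212:262]
o=ctrl.get_obs(); print(o["width"],o["ft_force"])
br=lambda x:np.clip(255*(x/255.)**0.6,0,255).astype(np.uint8)
w=cv2.resize(br(w),(520,381),interpolation=cv2.INTER_NEAREST); s=cv2.resize(br(s),(380,380),interpolation=cv2.INTER_NEAREST)
P=np.zeros((381,800,3),np.uint8);P[:,:420]=w[:,50:470];P[:380,420:800]=s
cv2.imwrite("pics/z.png",P[...,::-1])
```

```text
36.11161045666587 [-0.26082011 -1.71757357 -1.29245259]
```

View pics/z.png

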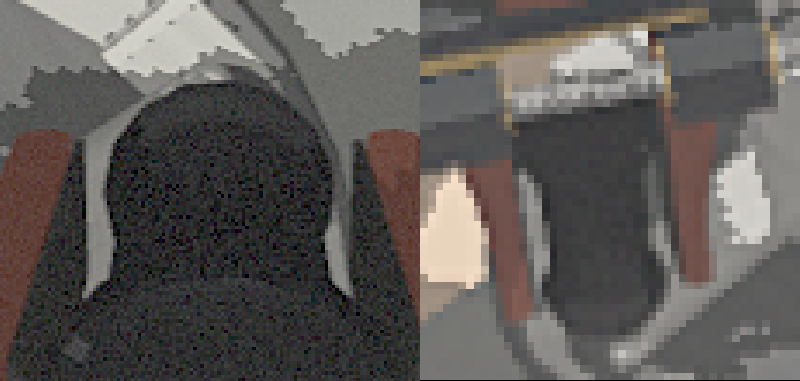

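Emit:
{"fn": "move_arm", "kwargs": {
  "steps": [
    [[0,0,0],0,0.4],
    [[0,0,0],0,0.4],
    [[0,0,0],0,0.4],
    [[0,0,-0.6],0,0.4],
    [[0,0,-0.6],0,0.4],
    [[0,0,0],0,0.4],
    [[0,0,0],0,0.6],
    [[0,0,0],0,1],
    [[0,0,0],0,1],
    [[0,0,0],0,1],
    [[0,0,0],0,1]
  ]
}}

```text
t: 9.82
ee_pos: [640.0, -112.6, 196.3]
orientation: [-3.073, -0.651, 0.002]
ft_force: [-0.4, -1.6, -2.3]
width: 35.7
grasp_force: 30.0
```

Emit:
{"fn": "move_arm", "kwargs": {
  "steps": [
    [[0.05,-0.03,0],0,1],
    [[0.05,-0.03,0],0,1],
    [[0,0,0],0,1],
    [[0,0,-0.1],0,1],
    [[0,0,-0.1],0,1],
    [[0,0,-0.1],0,1],
    [[0,0,-0.1],0,1],
    [[0,0,-0.1],0,1],
    [[0,0,0],0,1],
    [[0,0,0],0,1]
  ]
}}

```text
t: 10.65
ee_pos: [640.5, -111.4, 208.0]
orientation: [3.073, 0.651, -0.007]
ft_force: [-1.9, -6.8, -6.2]
width: 35.6
grasp_force: 30.0
```

```bash
cat > arc.py <<'E'
import sys
from h import *
# arc.py ax ay n step_deg : from current measured position, clockwise
ax,ay,n,st=map(float,sys.argv[1:5]); o=ctrl.get_obs(); p=o["ee_pos"][:2]; M=R.from_rotvec(o["orientation"]).as_matrix()
d=p-[ax,ay]; r=np.hypot(*d); a=np.arctan2(d[1],d[0]); rt=float(sys.argv[5]) if len(sys.argv)>5 else r
u=[np.cos(a),np.sin(a)]; f=o["ft_force"][:2]
print("r",r.round(1),"ang",np.degrees(a).round(2),"Frad",f@u,"Fcw",f@[u[1],-u[0]],"Fz",o["ft_force"][2])
c=np.zeros(2);out=[]
for i in range(1,int(n)+1):
    b=a-np.radians(st)*i; t=(M.T@np.array([ax+r*np.cos(b)-p[0],ay+r*np.sin(b)-p[1],0]))[:2]/25
    k=np.round(t-c,2); c+=k; out.append([[float(k[0]),float(k[1]),0],0,1])
print(out)
E
python3 arc.py 569 -68.5 20 2
```

```text
r 83.4 ang -30.97 Frad 1.8812985337959287 Fcw 6.8144066876067635 Fz -6.244289400843623
[[[-0.1, 0.07, 0], 0, 1], [[-0.1, 0.06, 0], 0, 1], [[-0.1, 0.06, 0], 0, 1], [[-0.1, 0.05, 0], 0, 1], [[-0.1, 0.05, 0], 0, 1], [[-0.11, 0.05, 0], 0, 1], [[-0.11, 0.04, 0], 0, 1], [[-0.11, 0.04, 0], 0, 1], [[-0.11, 0.04, 0], 0, 1], [[-0.11, 0.03, 0], 0, 1], [[-0.11, 0.03, 0], 0, 1], [[-0.12, 0.02, 0], 0, 1], [[-0.11, 0.02, 0], 0, 1], [[-0.12, 0.02, 0], 0, 1], [[-0.11, 0.01, 0], 0, 1], [[-0.12, 0.01, 0], 0, 1], [[-0.12, 0.01, 0], 0, 1], [[-0.11, -0.0, 0], 0, 1], [[-0.12, -0.01, 0], 0, 1], [[-0.11, -0.01, 0], 0, 1]]
```

Emit:
{"fn": "move_arm", "kwargs": {
  "steps": [
    [[-0.05,0.03,0],0,1],
    [[-0.1,0.07,0],0,1],
    [[-0.1,0.06,0],0,1],
    [[-0.1,0.06,0],0,1],
    [[-0.1,0.05,0],0,1],
    [[-0.1,0.05,0],0,1],
    [[-0.11,0.05,0],0,1],
    [[-0.11,0.04,0],0,1],
    [[-0.11,0.04,0],0,1],
    [[-0.11,0.04,0],0,1],
    [[-0.05,0.02,0],0,1]
  ]
}}

```text
t: 11.57
ee_pos: [621.4, -133.6, 207.8]
orientation: [3.073, 0.651, -0.008]
ft_force: [-4.1, -6.5, -7.8]
width: 35.7
grasp_force: 30.0
```

```bash
python3 arc.py 569 -68.5 20 2
```

```text
r 83.6 ang -51.17 Frad 2.4994104831426474 Fcw 7.318773197335474 Fz -7.767004524206299
[[[-0.11, 0.03, 0], 0, 1], [[-0.12, 0.02, 0], 0, 1], [[-0.11, 0.02, 0], 0, 1], [[-0.12, 0.02, 0], 0, 1], [[-0.11, 0.01, 0], 0, 1], [[-0.12, 0.01, 0], 0, 1], [[-0.12, 0.0, 0], 0, 1], [[-0.11, 0.0, 0], 0, 1], [[-0.12, -0.0, 0], 0, 1], [[-0.12, -0.01, 0], 0, 1], [[-0.11, -0.01, 0], 0, 1], [[-0.12, -0.02, 0], 0, 1], [[-0.11, -0.02, 0], 0, 1], [[-0.12, -0.02, 0], 0, 1], [[-0.11, -0.03, 0], 0, 1], [[-0.11, -0.04, 0], 0, 1], [[-0.11, -0.03, 0], 0, 1], [[-0.11, -0.04, 0], 0, 1], [[-0.11, -0.05, 0], 0, 1], [[-0.11, -0.04, 0], 0, 1]]
```

Emit:
{"fn": "move_arm", "kwargs": {
  "steps": [
    [[-0.06,0.02,0],0,1],
    [[-0.11,0.03,0],0,1],
    [[-0.12,0.02,0],0,1],
    [[-0.11,0.02,0],0,1],
    [[-0.12,0.02,0],0,1],
    [[-0.11,0.01,0],0,1],
    [[-0.12,0.01,0],0,1],
    [[-0.12,0.0,0],0,1],
    [[-0.11,0.0,0],0,1],
    [[-0.12,0,0],0,1],
    [[-0.12,-0.01,0],0,1],
    [[-0.11,-0.01,0],0,1],
    [[-0.12,-0.02,0],0,1],
    [[-0.11,-0.02,0],0,1],
    [[-0.12,-0.02,0],0,1],
    [[-0.11,-0.03,0],0,1],
    [[-0.05,-0.02,0],0,1]
  ]
}}

```text
t: 12.98
ee_pos: [578.5, -152.0, 207.6]
orientation: [-3.073, -0.651, 0.011]
ft_force: [-5.1, -7.8, -6.4]
width: 36.0
grasp_force: 30.0
```

```bash
python3 arc.py 569 -68.5 20 2
```

```text
r 84.1 ang -83.54 Frad 7.176166918966026 Fcw 5.967599463448665 Fz -6.4267162518516185
[[[-0.11, -0.04, 0], 0, 1], [[-0.11, -0.04, 0], 0, 1], [[-0.11, -0.04, 0], 0, 1], [[-0.11, -0.05, 0], 0, 1], [[-0.1, -0.05, 0], 0, 1], [[-0.1, -0.06, 0], 0, 1], [[-0.11, -0.06, 0], 0, 1], [[-0.09, -0.06, 0], 0, 1], [[-0.1, -0.07, 0], 0, 1], [[-0.1, -0.07, 0], 0, 1], [[-0.09, -0.07, 0], 0, 1], [[-0.09, -0.08, 0], 0, 1], [[-0.08, -0.08, 0], 0, 1], [[-0.09, -0.08, 0], 0, 1], [[-0.08, -0.08, 0], 0, 1], [[-0.08, -0.09, 0], 0, 1], [[-0.07, -0.09, 0], 0, 1], [[-0.07, -0.1, 0], 0, 1], [[-0.07, -0.09, 0], 0, 1], [[-0.07, -0.1, 0], 0, 1]]
```

Emit:
{"fn": "move_arm", "kwargs": {
  "steps": [
    [[-0.06,0.02,0],0,1],
    [[-0.11,0,0],0,1],
    [[-0.11,-0.02,0],0,1],
    [[-0.11,-0.04,0],0,1],
    [[-0.11,-0.05,0],0,1],
    [[-0.1,-0.05,0],0,1],
    [[-0.1,-0.06,0],0,1],
    [[-0.11,-0.06,0],0,1],
    [[-0.09,-0.06,0],0,1],
    [[-0.1,-0.07,0],0,1],
    [[-0.1,-0.07,0],0,1],
    [[-0.09,-0.07,0],0,1],
    [[-0.09,-0.08,0],0,1],
    [[-0.08,-0.08,0],0,1],
    [[-0.09,-0.08,0],0,1],
    [[-0.04,-0.04,0],0,1]
  ]
}}

```text
t: 14.32
ee_pos: [535.3, -146.8, 207.3]
orientation: [-3.07, -0.651, 0.013]
ft_force: [-7.6, -0.3, -6.9]
width: 36.1
grasp_force: 30.0
```

```bash
python3 arc.py 569 -69 20 2
python3 - <<'E'
from h import *
S=cams.get_image("side")
cv2.imwrite("pics/s3.png",cv2.resize(S["image"][320:405,280:390,::-1],None,fx=7,fy=7,interpolation=cv2.INTER_CUBIC))
E
```

```text
r 84.7 ang -113.41 Frad 3.350209372398595 Fcw 6.858009378038752 Fz -6.891330876392187
[[[-0.08, -0.09, 0], 0, 1], [[-0.07, -0.09, 0], 0, 1], [[-0.08, -0.09, 0], 0, 1], [[-0.07, -0.1, 0], 0, 1], [[-0.06, -0.1, 0], 0, 1], [[-0.06, -0.1, 0], 0, 1], [[-0.06, -0.1, 0], 0, 1], [[-0.06, -0.11, 0], 0, 1], [[-0.05, -0.1, 0], 0, 1], [[-0.04, -0.11, 0], 0, 1], [[-0.05, -0.11, 0], 0, 1], [[-0.04, -0.11, 0], 0, 1], [[-0.03, -0.12, 0], 0, 1], [[-0.04, -0.11, 0], 0, 1], [[-0.02, -0.11, 0], 0, 1], [[-0.03, -0.12, 0], 0, 1], [[-0.02, -0.12, 0], 0, 1], [[-0.01, -0.11, 0], 0, 1], [[-0.01, -0.12, 0], 0, 1], [[-0.01, -0.12, 0], 0, 1]]
```

View pics/s3.png

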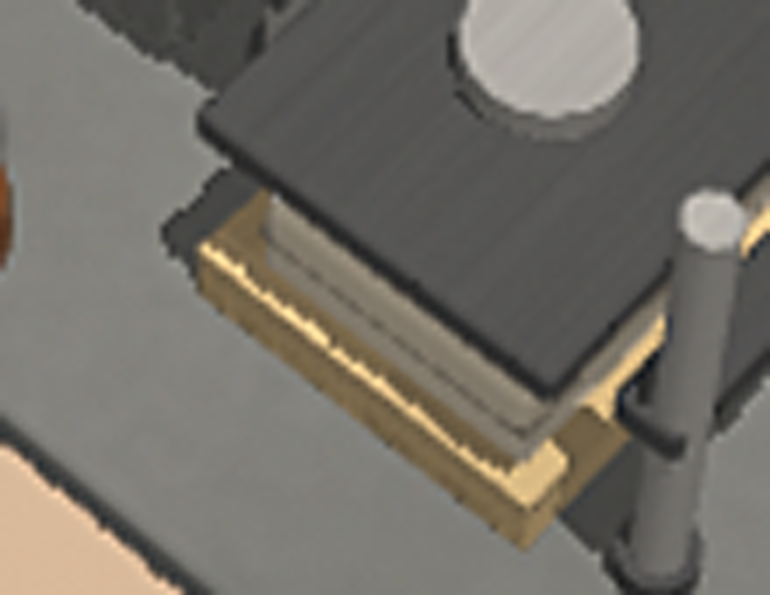

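Emit:
{"fn": "move_arm", "kwargs": {
  "steps": [
    [[-0.04,-0.04,0],0,1],
    [[-0.08,-0.09,0],0,1],
    [[-0.07,-0.09,0],0,1],
    [[-0.08,-0.09,0],0,1],
    [[-0.07,-0.1,0],0,1],
    [[-0.06,-0.1,0],0,1],
    [[-0.06,-0.1,0],0,1],
    [[-0.06,-0.1,0],0,1],
    [[-0.06,-0.11,0],0,1],
    [[-0.05,-0.1,0],0,1],
    [[-0.04,-0.11,0],0,1],
    [[-0.05,-0.11,0],0,1],
    [[-0.02,-0.06,0],0,1]
  ]
}}

```text
t: 15.45
ee_pos: [505.9, -126.4, 207.3]
orientation: [-3.069, -0.651, 0.014]
ft_force: [-8.2, 1.6, -6.3]
width: 36.1
grasp_force: 30.0
```

```bash
python3 arc.py 569 -69 20 1
```

```text
r 85.3 ang -137.73 Frad 5.027297577935446 Fcw 6.709341990488139 Fz -6.29534238611144
[[[-0.02, -0.06, 0], 0, 1], [[-0.02, -0.05, 0], 0, 1], [[-0.01, -0.06, 0], 0, 1], [[-0.02, -0.06, 0], 0, 1], [[-0.01, -0.06, 0], 0, 1], [[-0.01, -0.05, 0], 0, 1], [[-0.02, -0.06, 0], 0, 1], [[-0.01, -0.06, 0], 0, 1], [[-0.01, -0.06, 0], 0, 1], [[-0.01, -0.06, 0], 0, 1], [[-0.01, -0.06, 0], 0, 1], [[-0.0, -0.06, 0], 0, 1], [[-0.01, -0.06, 0], 0, 1], [[-0.0, -0.06, 0], 0, 1], [[-0.01, -0.05, 0], 0, 1], [[-0.0, -0.06, 0], 0, 1], [[-0.0, -0.06, 0], 0, 1], [[-0.0, -0.06, 0], 0, 1], [[-0.0, -0.06, 0], 0, 1], [[-0.0, -0.06, 0], 0, 1]]
```

Emit:
{"fn": "move_arm", "kwargs": {
  "steps": [
    [[-0.04,-0.05,0],0,1],
    [[-0.04,-0.05,0],0,1],
    [[-0.01,-0.06,0],0,1],
    [[-0.02,-0.06,0],0,1],
    [[-0.01,-0.06,0],0,1],
    [[-0.01,-0.05,0],0,1],
    [[-0.02,-0.06,0],0,1],
    [[-0.01,-0.06,0],0,1]
  ]
}}

```text
t: 16.12
ee_pos: [498.4, -117.5, 207.5]
orientation: [-3.069, -0.651, 0.011]
ft_force: [-6.2, 3.2, -7.1]
width: 35.9
grasp_force: 30.0
```

```bash
python3 arc.py 569 -69 20 1
```

```text
r 85.6 ang -145.51 Frad 3.343941696047599 Fcw 6.134074446678955 Fz -7.106016217321693
[[[-0.01, -0.06, 0], 0, 1], [[-0.01, -0.06, 0], 0, 1], [[-0.01, -0.06, 0], 0, 1], [[-0.01, -0.06, 0], 0, 1], [[-0.0, -0.06, 0], 0, 1], [[-0.01, -0.06, 0], 0, 1], [[-0.0, -0.06, 0], 0, 1], [[-0.0, -0.05, 0], 0, 1], [[-0.01, -0.06, 0], 0, 1], [[0.0, -0.06, 0], 0, 1], [[0.0, -0.06, 0], 0, 1], [[0.0, -0.06, 0], 0, 1], [[0.01, -0.06, 0], 0, 1], [[-0.0, -0.06, 0], 0, 1], [[0.0, -0.06, 0], 0, 1], [[0.01, -0.06, 0], 0, 1], [[0.0, -0.06, 0], 0, 1], [[0.01, -0.06, 0], 0, 1], [[0.01, -0.06, 0], 0, 1], [[0.01, -0.06, 0], 0, 1]]
```

Emit:
{"fn": "move_arm", "kwargs": {
  "steps": [
    [[-0.01,-0.06,0],0,1],
    [[-0.01,-0.06,0],0,1],
    [[-0.01,-0.06,0],0,1],
    [[-0.01,-0.06,0],0,1]
  ]
}}

```text
t: 16.45
ee_pos: [495.0, -112.4, 207.5]
orientation: [-3.069, -0.65, 0.012]
ft_force: [-7.0, 2.6, -5.8]
width: 35.5
grasp_force: 30.0
```

Emit:
{"fn": "move_arm", "kwargs": {
  "steps": [
    [[0,-0.06,0],0,1],
    [[-0.01,-0.06,0],0,1],
    [[0,0,0],0,1]
  ]
}}

```text
t: 16.7
ee_pos: [493.4, -109.5, 207.4]
orientation: [-3.068, -0.651, 0.012]
ft_force: [-7.0, 5.0, -6.2]
width: 36.1
grasp_force: 30.0
```

Emit:
{"fn": "move_arm", "kwargs": {
  "steps": [
    [[0,-0.06,0],0,1],
    [[0,-0.06,0],0,1],
    [[0,0,0],0,1]
  ]
}}

```text
t: 16.95
ee_pos: [492.0, -106.8, 207.4]
orientation: [-3.068, -0.65, 0.013]
ft_force: [-7.3, 4.5, -7.4]
width: 36.0
grasp_force: 30.0
```

Emit:
{"fn": "move_arm", "kwargs": {
  "steps": [
    [[0,-0.06,0],0,1],
    [[0,-0.06,0],0,1],
    [[0,0,0],0,1]
  ]
}}

```text
t: 17.2
ee_pos: [490.7, -104.1, 207.4]
orientation: [-3.068, -0.65, 0.013]
ft_force: [-7.3, 4.9, -6.4]
width: 36.1
grasp_force: 30.0
```

```bash
python3 arc.py 569 -69 12 1
```

```text
r 85.8 ang -155.88 Frad 4.624261335462449 Fcw 7.464046778475252 Fz -6.425649095926425
[[[0.0, -0.06, 0], 0, 1], [[0.0, -0.06, 0], 0, 1], [[0.0, -0.06, 0], 0, 1], [[0.01, -0.06, 0], 0, 1], [[0.0, -0.06, 0], 0, 1], [[0.01, -0.06, 0], 0, 1], [[0.0, -0.06, 0], 0, 1], [[0.01, -0.06, 0], 0, 1], [[0.01, -0.06, 0], 0, 1], [[0.01, -0.06, 0], 0, 1], [[0.01, -0.06, 0], 0, 1], [[0.01, -0.05, 0], 0, 1]]
```

Emit:
{"fn": "move_arm", "kwargs": {
  "steps": [
    [[0,-0.06,0],0,1],
    [[0,-0.06,0],0,1],
    [[0,-0.06,0],0,1],
    [[0,0,0],0,1]
  ]
}}

```text
t: 17.53
ee_pos: [488.9, -99.9, 207.4]
orientation: [-3.068, -0.65, 0.013]
ft_force: [-7.6, 4.8, -7.2]
width: 36.2
grasp_force: 30.0
```

Emit:
{"fn": "move_arm", "kwargs": {
  "steps": [
    [[0,-0.06,0],0,1],
    [[0,-0.06,0],0,1],
    [[0,0,0],0,1]
  ]
}}

```text
t: 17.78
ee_pos: [487.8, -97.1, 207.4]
orientation: [-3.068, -0.65, 0.012]
ft_force: [-7.2, 5.9, -6.5]
width: 36.3
grasp_force: 30.0
```

```bash
python3 arc.py 569 -69 12 1
```

```text
r 85.9 ang -160.88 Frad 4.91704116819977 Fcw 7.94417043769209 Fz -6.517146184701715
[[[0.01, -0.06, 0], 0, 1], [[0.0, -0.06, 0], 0, 1], [[0.01, -0.06, 0], 0, 1], [[0.01, -0.06, 0], 0, 1], [[0.01, -0.06, 0], 0, 1], [[0.01, -0.06, 0], 0, 1], [[0.01, -0.06, 0], 0, 1], [[0.01, -0.05, 0], 0, 1], [[0.02, -0.06, 0], 0, 1], [[0.01, -0.06, 0], 0, 1], [[0.02, -0.06, 0], 0, 1], [[0.01, -0.06, 0], 0, 1]]
```

Emit:
{"fn": "move_arm", "kwargs": {
  "steps": [
    [[0,-0.06,0],0,1],
    [[0,-0.06,0],0,1],
    [[0,0,0],0,1]
  ]
}}

```text
t: 18.03
ee_pos: [486.8, -94.4, 207.5]
orientation: [-3.068, -0.65, 0.011]
ft_force: [-6.7, 5.9, -6.1]
width: 36.2
grasp_force: 30.0
```

Emit:
{"fn": "move_arm", "kwargs": {
  "steps": [
    [[0,-0.06,0],0,1],
    [[0,-0.06,0],0,1],
    [[0,0,0],0,1]
  ]
}}

```text
t: 18.28
ee_pos: [485.9, -91.6, 207.6]
orientation: [-3.069, -0.65, 0.01]
ft_force: [-5.3, 7.0, -6.8]
width: 35.6
grasp_force: 30.0
```

```bash
python3 arc.py 569 -69 12 1
```

```text
r 86.1 ang -164.79 Frad 3.2882651709948703 Fcw 8.112678590718488 Fz -6.7792703210853125
[[[0.01, -0.06, 0], 0, 1], [[0.01, -0.06, 0], 0, 1], [[0.01, -0.06, 0], 0, 1], [[0.01, -0.06, 0], 0, 1], [[0.02, -0.05, 0], 0, 1], [[0.01, -0.06, 0], 0, 1], [[0.02, -0.06, 0], 0, 1], [[0.02, -0.06, 0], 0, 1], [[0.01, -0.06, 0], 0, 1], [[0.02, -0.05, 0], 0, 1], [[0.02, -0.06, 0], 0, 1], [[0.02, -0.06, 0], 0, 1]]
```

Emit:
{"fn": "move_arm", "kwargs": {
  "steps": [
    [[0.01,-0.06,0],0,1],
    [[0.01,-0.06,0],0,1],
    [[0,0,0],0,1]
  ]
}}

```text
t: 18.53
ee_pos: [485.2, -88.6, 207.7]
orientation: [-3.069, -0.65, 0.01]
ft_force: [-4.6, 7.0, -7.0]
width: 36.0
grasp_force: 30.0
```

Emit:
{"fn": "move_arm", "kwargs": {
  "steps": [
    [[0.01,-0.06,0],0,1],
    [[0.01,-0.06,0],0,1],
    [[0,0,0],0,1]
  ]
}}

```text
t: 18.78
ee_pos: [484.6, -85.9, 207.7]
orientation: [-3.069, -0.65, 0.01]
ft_force: [-4.7, 4.6, -6.1]
width: 36.4
grasp_force: 30.0
```

```bash
python3 arc.py 569 -69 1 1
```

```text
r 86.1 ang -168.71 Frad 3.753700452153716 Fcw 5.403806162430311 Fz -6.126147908913538
[[[0.01, -0.06, 0], 0, 1]]
```

Emit:
{"fn": "move_arm", "kwargs": {
  "steps": [
    [[0.01,-0.06,0],0,1],
    [[0,0,0],0,1]
  ]
}}

```text
t: 18.95
ee_pos: [484.4, -84.7, 207.8]
orientation: [-3.07, -0.651, 0.01]
ft_force: [-4.9, 3.4, -6.9]
width: 36.0
grasp_force: 30.0
```

```bash
python3 arc.py 569 -69 1 1
```

```text
r 86.1 ang -169.49 Frad 4.2204013581333 Fcw 4.289212961615159 Fz -6.938855513098144
[[[0.01, -0.06, 0], 0, 1]]
```

Force is fading: contact. Continue in small steps.

Emit:
{"fn": "move_arm", "kwargs": {
  "steps": [
    [[0.01,-0.06,0],0,1],
    [[0,0,0],0,1]
  ]
}}

```text
t: 19.12
ee_pos: [484.2, -83.6, 207.9]
orientation: [-3.07, -0.651, 0.009]
ft_force: [-5.1, 1.4, -7.1]
width: 35.8
grasp_force: 30.0
```

Emit:
{"fn": "move_arm", "kwargs": {
  "steps": [
    [[0.01,-0.05,0],0,1],
    [[0,0,0],0,1]
  ]
}}

```text
t: 19.28
ee_pos: [484.2, -82.7, 208.2]
orientation: [-3.071, -0.651, 0.008]
ft_force: [-5.3, -0.3, -6.6]
width: 36.0
grasp_force: 30.0
```

```bash
python3 arc.py 569 -69 1 1
```

```text
r 85.9 ang -170.8 Frad 5.30930257489831 Fcw 0.574726962700129 Fz -6.588974579060811
[[[0.02, -0.06, 0], 0, 1]]
```

Emit:
{"fn": "move_arm", "kwargs": {
  "steps": [
    [[0,0,0.06],0,1],
    [[0,0,0.07],0,1],
    [[0,0,0.07],0,1],
    [[0,0,0],0,1]
  ]
}}

```text
t: 19.62
ee_pos: [484.2, -82.9, 203.0]
orientation: [-3.071, -0.651, 0.009]
ft_force: [-6.3, 0.8, -5.4]
width: 36.0
grasp_force: 30.0
```

```bash
python3 arc.py 569 -69 1 1
```

```text
r 86.0 ang -170.73 Frad 6.062706894508115 Fcw 1.761458204117698 Fz -5.431784600306055
[[[0.02, -0.06, 0], 0, 1]]
```

Emit:
{"fn": "move_arm", "kwargs": {
  "steps": [
    [[0,0,0.05],0,1],
    [[0,0,0.05],0,1],
    [[0,0,0],0,1]
  ]
}}

```text
t: 19.87
ee_pos: [484.5, -82.9, 201.7]
orientation: [-3.071, -0.651, 0.008]
ft_force: [-9.1, 1.3, 2.9]
width: 36.0
grasp_force: 30.0
```

```bash
python3 arc.py 569 -69 1 1
```

```text
r 85.7 ang -170.64 Frad 8.789767105662698 Fcw 2.8038950249858376 Fz 2.8660734964848316
[[[0.02, -0.06, 0], 0, 1]]
```

Emit:
{"fn": "move_arm", "kwargs": {
  "steps": [
    [[-0.04,-0.02,-0.04],0,1],
    [[-0.03,-0.01,0],0,1],
    [[0,0,0],0,1]
  ]
}}

```text
t: 20.12
ee_pos: [484.0, -83.1, 202.6]
orientation: [-3.072, -0.651, 0.002]
ft_force: [-3.4, 2.1, -5.2]
width: 35.9
grasp_force: 30.0
```

```bash
python3 arc.py 569 -69 1 1
```

```text
r 86.1 ang -170.59 Frad 3.0379800736112856 Fcw 2.5839148101858633 Fz -5.20946782110688
[[[0.02, -0.06, 0], 0, 1]]
```

Emit:
{"fn": "move_arm", "kwargs": {
  "steps": [
    [[0,-0.03,0.03],0,1],
    [[0,0,0],0,1],
    [[0,0,0],0,0.5],
    [[0,0,0],0,0.3],
    [[0,0,0],0,0],
    [[0,0,0],0,0],
    [[0,0,0],0,0],
    [[0,0,0],0,0],
    [[0,0,-0.3],0,0],
    [[0,0,-0.7],0,0],
    [[0,0,-1],0,0],
    [[0,0,-1],0,0],
    [[0,0,-1],0,0],
    [[0,0,-0.5],0,0],
    [[0,0,0],0,0],
    [[0,0,0],0,0]
  ]
}}

```text
t: 21.45
ee_pos: [484.8, -82.8, 315.6]
orientation: [3.073, 0.651, 0.003]
ft_force: [-0.2, -0.4, -0.7]
width: 87.9
grasp_force: 0.0
```

Run:
```python
from h import *
o=ctrl.get_obs(); A=np.eye(4);A[:3,:3]=R.from_rotvec(o["orientation"]).as_matrix();A[:3,3]=o["ee_pos"]
im=cams.get_image("wrist"); C=A@np.array(im["mount"])
w=dict(camera_matrix=im["camera_matrix"],xyz=C[:3,3],rotation=R.from_matrix(C[:3,:3]).as_rotvec())
print(o["ft_force"],[(b["rect"],b["p"]) for b in cams.boxes_of("wrist","grip_mid")[:1]])
S=cams.get_image("side");T=cams.get_image("top")
for n,I in (("side",S),("top",T)):
    print(n,[(np.round(b["rect"]).tolist(),b["p"]) for b in cams.boxes_of(n,"grip_mid")[:1]], proj(I,(484,-83,230)).round())
s=cv2.resize(S["image"][200:400,190:390],(500,500)); x=cv2.resize(im["image"],(300,225)); P=np.zeros((500,800,3),np.uint8);P[:,:500]=s;P[:225,500:]=x
cv2.imwrite("pics/f.png",P[...,::-1])
```

```text
[-0.2427024  -0.36121333 -0.70404033] [([325.4, 241.5, 50.9, 67.0], 0.97)]
side [] [265. 194.]
top [] [370. 247.]
```

View pics/f.png

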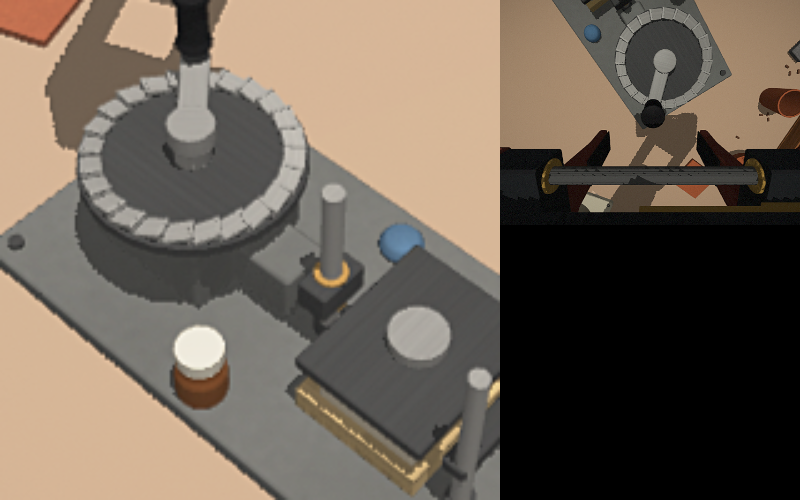

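```bash
python3 -c "
from workcell import ctrl
print(ctrl.close_job())"
```

```text
the job is handed in; nothing more can be done
None
```

The plate was lowered slowly until I felt it come to rest on the mould, the pawl was let down onto the ring, and the hand was withdrawn; the job is handed in at about 21.5 s, with the handle held by its head because the fingers could not close on the narrower grip.

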